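# Close the washer basin and hold the filter flap at the set index

## Robot

A 6-joint arm with a two-finger parallel gripper is mounted at the origin on the work surface. World frame = base frame: x ahead of the robot, y to its left, z up, the work surface at z = 0. Lengths are in mm, angles in degrees, forces in N, time in s.
With the tool pointing down it reaches from about 250 to 800 mm from the base axis. Payload 3.9 kg.
Tool frame: the origin (TCP) lies between the finger pads, 19 mm behind the fingertips; this is the grasp point; z points along the fingers, y is the direction in which the jaws open and shut (so a half turn about z gives the same grasp; the last joint's range is limited). The gripper opens to 85 mm and grips with 20 to 120 N. Pads are 22 mm wide; open, the fingers measure 114 mm over their backs; the gripper's body (76 mm by 85 mm) begins 54 mm behind the grasp point. The pads swing forward as they close: fully open they stand 13 mm farther back than shut.
Start: joints at [-64.802, 14.897, -7.913, 67.191, 0, 90], TCP at [223.518, -475.032, 250.004] pointing down, gripper open.
Joint ranges: [-159.42, 159.42], [-47.68, 98.78], [-73.54, 78.23], [-108.79, 121.32], [-90, 84.71], [-180, 180]. Speed limits (degrees/s): [147.25, 147.25, 180, 180, 180, 180].

## Interface

Orientations are given as a 3x3 rotation matrix whose columns are the frame's x, y, z axes.
In Python, from rig import bot, vision gives the robot as it stands. The module is installed in compiled form; this text tells all that it offers. Calls block until the motion is done:
- bot.goto(position, orientation): joint-space move of the TCP to a pose.
- bot.move_linear(position, frame=None, rate=150, force_limit=None): straight line of the TCP; frame=None keeps the orientation; rate is the mean speed in mm/s. With force_limit (N) it stops when the force on the tool has changed by that much, and returns True; else False.
- bot.goto_joints(angles): joint-space move.
- bot.gripper_to(opening, grip_force=None): finger opening in mm; grip_force is the grip in N (None keeps the last); returns when the fingers have stopped.
- bot.dwell(seconds).
- bot.ik(position, orientation): joint angles nearest the present ones, or None.
- vision.snapshot(name): name is "scene" or "top" or "wrist"; returns a dict with "img" (384x512x3 uint8, blue, green, red), "range_z" (384x512 float32, mm along the optical axis (not along the pixel's ray), 0 where there is no reading), "camera_matrix" (3x3 intrinsics, pixels), "k1" (the pictures are not rectified: a ray, as slopes to the right and down, at radius r is drawn at 1 + k1 r^2 times it, then the intrinsics apply), "R" (3x3) and "t" (3): a world point X has camera coordinates R X + t. Camera axes: x right, y down, z forward; pixel columns grow to the right and rows downward; lengths in mm; the calibration is good to about 2 mm. A picture is of the moment at which its call begins.
A pose or a line that the arm cannot do raises bot.PlanningError and nothing moves.
- bot.job_done(): hands the job in, once; it reports no verdict.
Readings, each from a call of its own:
- bot.get_clock(): time.
- bot.get_qpos(): joint angles.
- bot.get_joint_vel(): joint speeds.
- bot.get_tau(): joint torques, N m.
- bot.get_eef_pos(): TCP position.
- bot.get_tool_rot(): TCP orientation.
- bot.get_ft_force(): force on the tool from outside, world axes, zero at the start.
- bot.get_ft_torque(): the same for the moment, N m.
- bot.get_finger_gap(): finger opening in mm.
Only numpy, scipy, OpenCV 4.12 (cv2) and the standard library are available. Lean on these libraries where they do the work, as an engineer would, in place of code of your own. Each camera call takes 0.05 s, during which the arm holds its last target. There are 200 camera calls.

## Task

Gently lower the open lid of the instrument washer until it is fully closed over its basin, and only then take the filter flap beside it by its round grip and swing it up until it is in line with the index arm on the graduated arc. Keep holding it there, still: the flap falls shut by itself, so the program must finish with the fingers still on the flap, for the colleague across the counter to look at the filter. Do not shift the index arm, and leave everything else on the counter where it stands.

Things in the scene. Friction and masses are not known exactly. Their poses are not given: they have to be found in the camera images.
- washer: Instrument washer, a box fixed to the counter, 240 mm (its x) by 370 mm (its y) by 130 mm high; origin at the centre of its underside, z up. Its +x end faces away from the robot (yaw within 0.35 rad). Steel basin in its +y half, cream filter compartment with a white cartridge in its -y half, a level deck 30 mm wide between.
- lid (a joint): Angle of the steel basin lid in rad: 0 = closed and level, grows as it opens (starts 1.0 to 1.6, stop at 1.75). Hinge along the washer's x at the outer +y rim, stiff (0.42 N m of friction): the lid stays where it is left and must be pushed or led all the way down. Plate 200 (x) x 166 x 8 mm, about 0.3 kg.
- lid_hinge (a point): Point on the lid's hinge axis, at the middle of the lid's width: washer frame (0, +185, 134) mm.
- lid_grip (a point): Centre of the lid's black grip disc, 26 mm diameter, 24 mm thick along the hinge direction, on a stem near the free edge. Lid closed: 145 mm from the hinge axis towards the washer's -y and 34 mm above it (30 mm clear of the plate); it turns with the lid. Pinched across its flat faces (along the washer's x) with the tool pointing down, it turns between the pads at every angle.
- flap (a joint): Angle of the cream filter flap in rad: 0 = shut and level (start), grows as it swings up, stop at 1.75. The hinge runs along the washer's x at the outer -y rim. Nearly frictionless: let go below about 1.3 rad it falls shut. Plate 200 x 166 x 8 mm, 0.25 to 0.5 kg.
- flap_hinge (a point): Point on the flap's hinge axis, at the middle of the flap's width: washer frame (0, -185, 134) mm.
- flap_grip (a point): Centre of the flap's black grip disc, same as the lid's (26 mm diameter, 24 mm thick along the hinge direction). Flap shut: 145 mm from the hinge axis towards the washer's +y and 34 mm above it (30 mm clear of the plate); it turns with the flap. Its y axis lies in the flap, from hinge to free edge.
- index (a joint): Angle of the index arm above level in rad, 0.45 to 1.15, in the same sense and about the same axis as flap: the flap is in line with the index arm when the two joint values are equal. Stiff, it does not move unless pushed hard; leave it.
- index_tip (a point): Pointed end of the index arm: plain aluminium strip 16 mm wide, 4 mm thick, 190 mm from the hinge axis to the tip, in the plane 138 mm from the washer's middle beyond its +x end, just outside a steel arc (quarter circle, 165 mm radius about the flap's hinge, ticks every 9 degrees). Its y axis runs from hinge to tip.
- jar: Bystander: glass jar with steel cap, 56 mm diameter, 85 mm high, standing by the washer's +y side; origin at the centre of its underside.
- bowl: Bystander: steel bowl, 100 mm across, 40 mm high, beyond the washer; origin at the centre of its underside.
- tape: Bystander: roll of paper tape lying flat, 80 mm across, 22 mm high, beyond the washer; origin at the centre of its underside.
- spray: Bystander: green glass bottle with white cap, 60 mm diameter, 170 mm high, standing off to the right or left of the washer; origin at the centre of its underside.
- beaker: Bystander: steel cup, 72 mm across, 90 mm high, standing off to the right or left of the washer; origin at the centre of its underside.
- gel: Bystander: white bottle, 68 mm diameter, 140 mm high, standing off to the right or left of the washer; origin at the centre of its underside.
- roll: Bystander: upright paper roll, 54 mm diameter, 100 mm high, standing off to the right or left of the washer; origin at the centre of its underside.

How it is judged:
By the outcome, as a careful person would: the job done as asked, in the order asked, and still so for the second after the job is handed in, while the arm keeps its last pose, push and grip.
It also fails if it takes over 48 s, if anything falls off the work surface, if the arm or the gripper's body presses on something with over 40 N, if the wrist force passes 120 N, or if a joint passes its speed limit or range.

## Working session

There is one attempt and no reset: what is moved stays moved. The work goes in short steps, each a Python script; the robot and the scene stay as the last script left them, time stands still between calls to the robot, and variables do not carry over. Pictures are saved under pics/ and viewed, about 8 in all and at most 12, crops included, and the job is handed in when it is done.

```bash
mkdir -p pics
cat > h.py <<'E'
import numpy as np, cv2
from rig import bot, vision
def snap(n,f):
    s=vision.snapshot(n); cv2.imwrite(f'pics/{f}.png',s['img']); np.savez(f'pics/{f}.npz',**s); return s
def cloud(s):
    K=s['camera_matrix']; h,w=s['range_z'].shape
    d=np.array([s['k1'],0,0,0,0],float)
    u,v=np.meshgrid(np.arange(w),np.arange(h))
    n=cv2.undistortPoints(np.stack([u,v],-1).reshape(-1,1,2).astype(float),K,d).reshape(h,w,2)
    z=s['range_z'].astype(float)
    P=np.dstack([n[...,0]*z,n[...,1]*z,z])
    return (P-s['t'])@s['R'], z>0   # R^T(P-t)
E
python3 - <<'E'
from h import *
a=snap('scene','s0');b=snap('top','t0')
for s in(a,b): print(s['R'].round(3).tolist(),s['t'],s['k1'],s['camera_matrix'].tolist(), (-s['R'].T@s['t']).round())
cv2.imwrite('pics/both.png',cv2.resize(np.vstack([a['img'],b['img']]),None,fx=.78,fy=.78))
print(bot.get_clock())
E
```

```text
[[0.833, 0.554, -0.008], [0.458, -0.696, -0.553], [-0.312, 0.457, -0.833]] [-515.69492603 -204.99730979 1290.01832334] -0.03449290851924674 [[350.30314244424324, 0.0, 255.10796918160204], [0.0, 350.30314244424324, 188.84786257111713], [0.0, 0.0, 1.0]] [ 925. -446.  957.]
[[-0.024, -1.0, -0.003], [-0.997, 0.024, -0.075], [0.075, 0.001, -0.997]] [  27.15625521  634.45451103 1406.75735795] -0.0023324571755920917 [[402.7995445992011, 0.0, 250.76002850553851], [0.0, 402.7995445992011, 192.3358142129164], [0.0, 0.0, 1.0]] [ 528.   11. 1450.]
0.1
```

View pics/both.png

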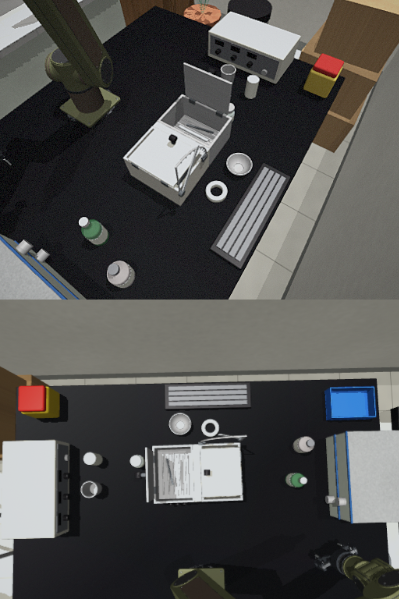

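Run:
```python
from h import *
a=dict(np.load('pics/s0.npz'));b=dict(np.load('pics/t0.npz'))
A=cv2.resize(a['img'][70:265,145:330],None,fx=4,fy=4,interpolation=cv2.INTER_CUBIC)[:,:]
cv2.imwrite('pics/ca.png',cv2.resize(a['img'][70:270,150:320],None,fx=3,fy=3,interpolation=2))
cv2.imwrite('pics/cb.png',cv2.resize(b['img'][145:265,165:325],None,fx=5,fy=5,interpolation=2))
for n,s in(('s',a),('t',b)):
    P,m=cloud(s); X=P[m]
    X=X[(abs(X[:,1]-0)<350)&(X[:,0]>350)&(X[:,0]<750)]
    q=X[(X[:,2]>120)&(X[:,2]<150)]
    print(n,len(q),np.histogram(X[:,2],bins=np.arange(-10,340,10)))
    print(cv2.minAreaRect(q[:,:2].astype(np.float32)), np.percentile(q,[2,98],axis=0).round())
```

```text
s 5686 (array([7385, 5856,  523,  565,  403,  407,  744,  433,  394,  428,  353,
        361,  404, 1184, 4103,  399,  159,  158,  215,  177,  156,  153,
        174,  173,  168,  171,  185,  175,  207,  262,  293,  114,    0,
          0]), array([-10,   0,  10,  20,  30,  40,  50,  60,  70,  80,  90, 100, 110,
       120, 130, 140, 150, 160, 170, 180, 190, 200, 210, 220, 230, 240,
       250, 260, 270, 280, 290, 300, 310, 320, 330]))
((539.9700927734375, 3.4967041015625), (264.8996276855469, 383.3412170410156), 0.9074126482009888) [[ 413. -176.  122.]
 [ 652.  191.  144.]]
t 4813 (array([4928, 8250,  934,  255,  123,  156,  449,  171,   99,  241,   85,
         70,   70,  695, 3213,  905,   36,   30,   67,   65,   32,   37,
         26,   40,   38,   48,   44,   49,   48,  118,  139,  194,    0,
          0]), array([-10,   0,  10,  20,  30,  40,  50,  60,  70,  80,  90, 100, 110,
       120, 130, 140, 150, 160, 170, 180, 190, 200, 210, 220, 230, 240,
       250, 260, 270, 280, 290, 300, 310, 320, 330]))
((538.9627075195312, 4.0501251220703125), (260.0279846191406, 379.42193603515625), 0.9197275638580322) [[ 412. -171.  126.]
 [ 648.  189.  144.]]
```

View pics/ca.png

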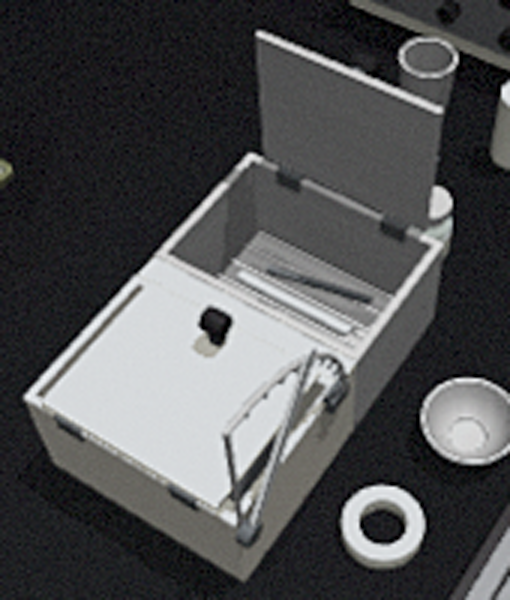

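View pics/cb.png

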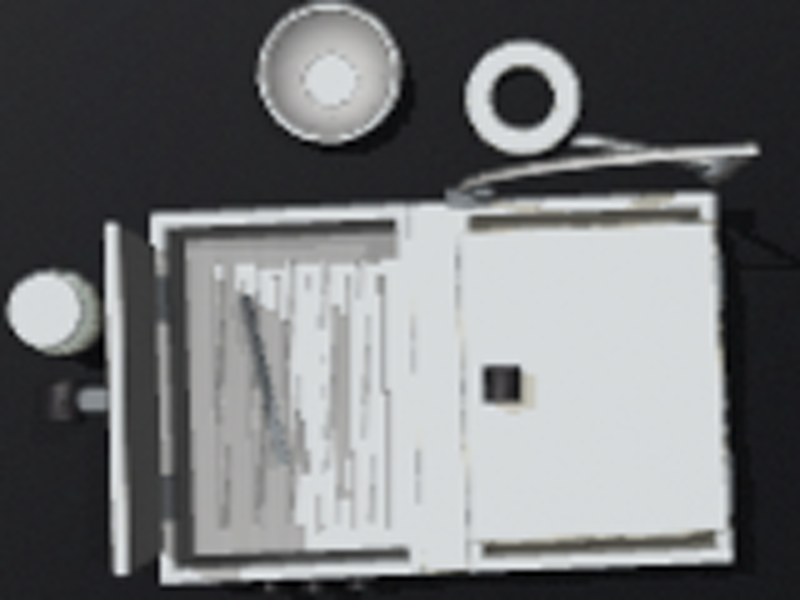

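```bash
cat >> h.py <<'E'
def ray(s,uv):
    K=s['camera_matrix'];d=np.array([s['k1'],0,0,0,0],float)
    n=cv2.undistortPoints(np.array(uv,float).reshape(-1,1,2),K,d).reshape(-1,2)
    D=np.c_[n,np.ones(len(n))]@s['R']; return -s['R'].T@s['t'],D
def onplane(s,uv,n,c):
    o,D=ray(s,uv); return o+D*((c-o@n)/(D@n))[:,None]
def proj(s,X):
    rv,_=cv2.Rodrigues(s['R']); return cv2.projectPoints(np.atleast_2d(X).astype(float),rv,s['t'].astype(float),s['camera_matrix'],np.array([s['k1'],0,0,0,0],float))[0].reshape(-1,2)
E
python3 - <<'E'
from h import *
from scipy.optimize import least_squares
a=dict(np.load('pics/s0.npz'));b=dict(np.load('pics/t0.npz'))
ct=np.array([[152,213],[163,583],[733,562],[717,195]])/5+[165,145]
cs=np.array([[28,400],[250,155],[447,237]])/3+[150,70]
ez=np.array([0,0,1.])
print(onplane(b,ct,ez,130).round(1).tolist()); print(onplane(a,cs,ez,130).round(1).tolist())
mt=[[120,185],[-120,185],[-120,-185],[120,-185]]; ms=[[-120,-185],[-120,185],[120,185]]
W=lambda p,q:np.array([p[0],p[1],0])+np.array(q)@np.array([[np.cos(p[2]),np.sin(p[2]),0],[-np.sin(p[2]),np.cos(p[2]),0],[0,0,1]])
M=lambda m:np.c_[np.array(m,float),np.full(len(m),130)]
for w in ([1,0],[0,1],[1,1]):
    f=lambda p:np.r_[w[0]*(proj(b,W(p,M(mt)))-ct).ravel(),w[1]*(proj(a,W(p,M(ms)))-cs).ravel()]
    r=least_squares(f,[540,4,0.02]);print(r.x.round(3),f(r.x).round(1))
p=r.x
for s in(a,b):
    P,m=cloud(s);X=P[m]
    R=W([0,0,p[2]],np.eye(3)).T
    Q=(X-[p[0],p[1],0])@R
    print('deck/flap z',np.median(Q[(abs(Q[:,0])<60)&(Q[:,1]>-140)&(Q[:,1]<-60)][:,2]))
    L=Q[(abs(Q[:,0])<90)&(Q[:,1]>150)&(Q[:,1]<270)&(Q[:,2]>150)]
    print(len(L)); 
    if len(L)>50:
        L=L[abs(L[:,1]-np.median(L[:,1]))<40]
        k=np.polyfit(L[:,2],L[:,1],1);k=np.polyfit(*(lambda z:(z[:,2],z[:,1]))(L[abs(L[:,1]-np.polyval(k,L[:,2]))<8]),1); print(k,np.pi/2+np.arctan(k[0]), np.polyval(k,134))
    c,sn=np.cos(p[2]),np.sin(p[2])
    n=R[:,0]; 
    for o in ([0],):
        I=Q[(Q[:,0]>128)&(Q[:,0]<150)&(Q[:,2]>150)]; print(len(I)); np.save('pics/I%d.npy'%(s is a),I)
# index arm in scene
n=R[:,0]; tip=np.array([[312,352],[248,530]])/3+[150,70]
T=onplane(a,tip,n,n@np.array([p[0],p[1],0])+138); Q=(T-[p[0],p[1],0])@R
d=Q[:,1:]-[-185,134]; print(Q.round(1).tolist(),np.arctan2(d[:,1],d[:,0]),np.hypot(*d.T))
cv2.imwrite('pics/idx.png',np.hstack([cv2.resize(a['img'][180:260,215:275],None,fx=7,fy=7,interpolation=2)]))
E
```

```text
[[647.0, 193.5, 130.0], [405.7, 189.7, 130.0], [410.4, -180.7, 130.0], [649.8, -178.6, 130.0]]
[[420.6, -178.9, 130.0], [411.2, 186.9, 130.0], [647.0, 203.3, 130.0]]
[5.28212e+02 5.98100e+00 1.10000e-02] [ 0.4  0.2  0.  -0.2 -0.1  0.  -0.3 -0.1 -0.  -0.  -0.  -0.  -0.   0. ]
[5.34898e+02 1.05540e+01 3.80000e-02] [-0.  -0.  -0.  -0.  -0.  -0.  -0.  -0.   0.4  0.2 -0.1 -1.1 -0.3  0.8]
[5.30781e+02 7.70000e+00 1.80000e-02] [-0.4 -0.1 -0.3 -0.5 -0.4 -1.2 -1.1 -1.3 -1.9 -1.  -0.3 -1.1 -1.3  1.8]
deck/flap z 137.8632764100276
2137
[-1.40266035e-02  1.85514817e+02] 1.5567706431012345 183.63525168045152
574
deck/flap z 138.457481454971
699
[2.05879433e-02 1.78515577e+02] 1.5913813620420174 181.2743612387866
730
[[138.0, -87.2, 287.5], [138.0, -188.6, 149.0]] [1.0037986  1.80989866] [181.99704706  15.41111808]
```

View pics/idx.png

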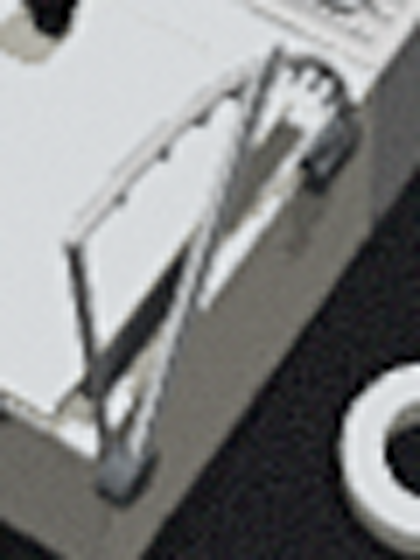

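Run:
```python
from h import *
print(bot.get_tool_rot().round(2).tolist())
s=vision.snapshot('wrist'); R0=bot.get_tool_rot();print('cam in tool',R0.T@(-s['R'].T@s['t']-bot.get_eef_pos()),(R0.T@s['R'].T).round(2).tolist())
best=None
for sg in(1,-1):
    Z=np.array([0,0,-1.]);Y=np.array([sg,0.011*sg,0]);Y/=np.linalg.norm(Y)
    R=np.c_[np.cross(Y,Z),Y,Z]; print(sg,bot.ik([450,20,480],R),bot.ik([530,225,279],R),bot.ik([530,-40,168],R))
```

```text
[[0.9, 0.43, -0.0], [0.43, -0.9, 0.0], [0.0, -0.0, -1.0]]
cam in tool [  66.74378547    0.44340847 -124.14510198] [[-0.0, -0.96, -0.26], [1.0, -0.0, -0.0], [0.0, -0.26, 0.96]]
1 [ 2.54480438  8.06814472 17.46801032 99.3998656   0.         91.91457622] [ 23.00259659  19.42071975   2.91557043  73.49485068   0.
 112.37236844] [ -4.31602752  18.29312896 -15.80404201  55.90282903   0.
  85.05374432]
-1 [  2.54480438   8.06814472  17.46801032  99.3998656    0.
 -88.08542378] [ 23.00259659  19.42071975   2.91557043  73.49485068   0.
 -67.62763156] [ -4.31602752  18.29312896 -15.80404201  55.90282903   0.
 -94.94625568]
```

```bash
cat >> h.py <<'E'
def Rt(yaw):
    Z=np.array([0,0,-1.]);Y=np.array([np.cos(yaw),np.sin(yaw),0]); return np.c_[np.cross(Y,Z),Y,Z]
E
python3 - <<'E'
from h import *
bot.goto([500,0,450],Rt(0.011))
s=snap('wrist','w1'); print(bot.get_clock(),-s['R'].T@s['t'])
cv2.imwrite('pics/w1b.png',cv2.resize(s['img'],None,fx=1.56,fy=1.56,interpolation=2))
E
```

```text
2.3 [499.35911879  65.73870523 573.82955742]
```

View pics/w1b.png

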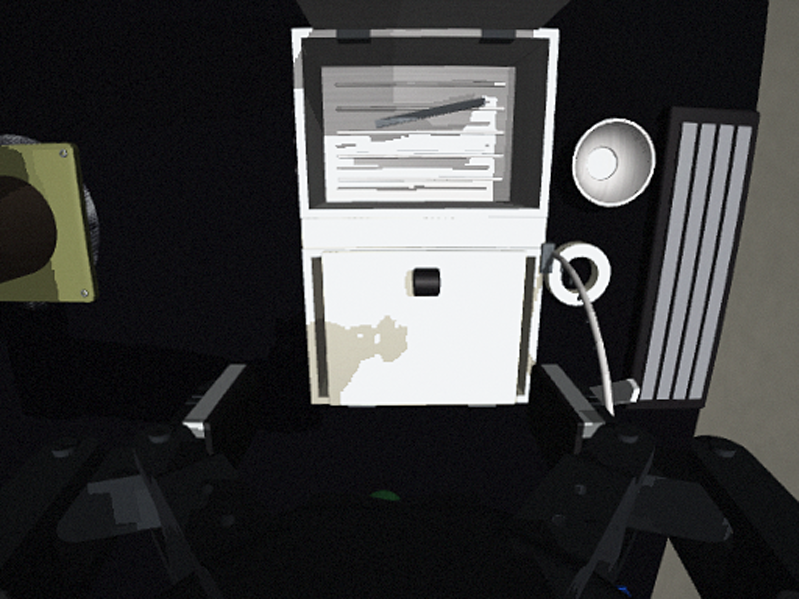

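Run:
```python
from h import *
from scipy.optimize import least_squares
a=dict(np.load('pics/s0.npz'));b=dict(np.load('pics/t0.npz'));w=dict(np.load('pics/w1.npz'))
cw=np.array([[291,28],[559,28],[530,404],[312,404]])*384/599.; ez=np.array([0,0,1.])
C=onplane(w,cw,ez,130);print(C.round(1).tolist())
mw=np.array([[-120,185],[120,185],[120,-185],[-120,-185]])
from cv2 import estimateAffinePartial2D as e
c0=C[:,:2].mean(0);print(c0,[np.degrees(np.arctan2(*(C[j]-C[i])[[1,0]])) for i,j in((0,1),(3,2),(3,0),(2,1))], [np.linalg.norm(C[j]-C[i]) for i,j in((0,1),(3,2),(3,0),(2,1))])
# disc detection
for s,uv,z in((w,np.array([[427,282]])*.641,168),(b,np.array([[502,385]])/5+[165,145],175),(a,np.array([[215,324]])/3+[150,70],168)):
    print('disc',onplane(s,uv,ez,z).round(1))
# pixel-based rims via depth: points with z 126..134 in each cloud
for n,s in(('a',a),('b',b),('w',w)):
    P,m=cloud(s);X=P[m];q=X[(X[:,2]>124)&(X[:,2]<150)&(X[:,0]>380)&(X[:,0]<680)&(abs(X[:,1])<230)]
    # edges by slices
    xs=[];
    for y in np.arange(-160,170,20):
        t=q[abs(q[:,1]-y)<6]; xs.append((y,np.percentile(t[:,0],1)) if len(t)>5 else (y,np.nan))
    xs=np.array(xs); ys=[]
    for x in np.arange(430,630,20):
        t=q[abs(q[:,0]-x)<6]; ys.append((x,np.percentile(t[:,1],1),np.percentile(t[:,1],99)))
    ys=np.array(ys); ok=~np.isnan(xs[:,1])
    print(n,'near edge x: ',np.polyfit(xs[ok,0],xs[ok,1],1),'-y edge',np.polyfit(ys[:,0]-530,ys[:,1],1),'+y',np.polyfit(ys[:,0]-530,ys[:,2],1))
```

```text
[[406.9, 190.3, 130.0], [647.8, 194.2, 130.0], [651.8, -179.2, 130.0], [413.5, -180.8, 130.0]]
[529.98631797   6.14816886] [np.float64(0.9232309317214366), np.float64(0.39829170858511515), np.float64(91.01365042284178), np.float64(90.6241498729635)] [np.float64(240.89433495525435), np.float64(238.36930488619424), np.float64(371.22605509380577), np.float64(373.4145696252489)]
disc [[531.5 -33.5 168. ]]
disc [[528.5 -32.3 175. ]]
disc [[532.9 -34.4 168. ]]
a near edge x:  [-2.46422858e-02  4.11838105e+02] -y edge [ 8.9203172e-03 -1.7598495e+02] +y [1.11574321e-02 1.92041616e+02]
b near edge x:  [-1.43353577e-02  4.11517049e+02] -y edge [ 1.55103049e-02 -1.73143344e+02] +y [7.81465304e-03 1.90029829e+02]
w near edge x:  [-2.53281004e-02  4.11784942e+02] -y edge [ 9.28845663e-03 -1.73962213e+02] +y [1.13343662e-02 1.88888642e+02]
```

```bash
cat >> h.py <<'E'
W0=np.array([530.5,6.3,0]); YAW=0.013
RW=np.array([[np.cos(YAW),-np.sin(YAW),0],[np.sin(YAW),np.cos(YAW),0],[0,0,1]])
toW=lambda q:W0+RW@np.array(q,float)
def grip(th,side):  # side +1 lid, -1 flap
    return toW([0,side*(185-145*np.cos(th)+34*np.sin(th)),134+145*np.sin(th)+34*np.cos(th)])
E
python3 - <<'E'
from h import *
b=dict(np.load('pics/t0.npz'))
for th in(1.5,1.57,1.64): print(th,grip(th,1).round(1),(proj(b,grip(th,1))-[165,145])*5)
p=grip(1.57,1); R=Rt(YAW)
bot.goto(p+[0,0,110],R)
print(bot.move_linear(p,rate=100,force_limit=8),bot.get_eef_pos(),bot.get_clock())
print(bot.get_ft_force())
s=snap('scene','s1');w=snap('wrist','w2')
cv2.imwrite('pics/g1.png',np.vstack([cv2.resize(s['img'][40:240,150:340],(530,300*530//530),interpolation=2)[:,:],cv2.resize(w['img'],(400,300))[:, :] if 0 else cv2.resize(w['img'],(530,300))]))
E
```

```text
1.5 [527.8 214.9 281. ] [[ 81.44497225 396.36251667]]
1.57 [527.7 225.2 279. ] [[ 64.43556975 397.00276217]]
1.64 [527.5 235.2 276.3] [[ 48.00376491 397.62425448]]
False [528.09922865 225.26336863 279.80075705] 4.4833
[0.14983037 0.1135879  0.36329552]
```

View pics/g1.png

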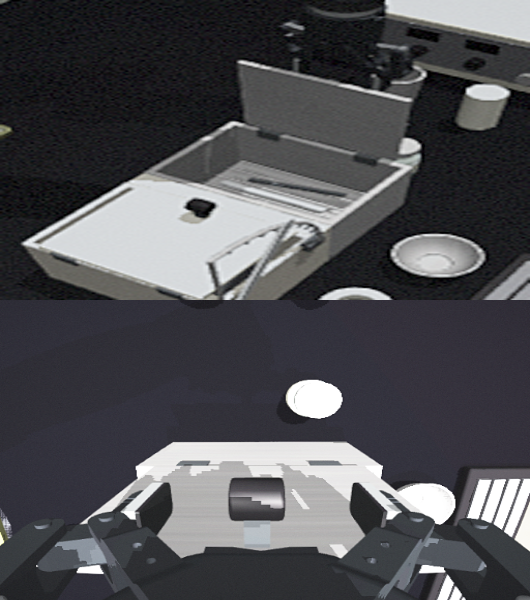

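Run:
```python
from h import *
bot.gripper_to(20,40); print('gap',bot.get_finger_gap(),bot.get_ft_force().round(1))
for th in np.r_[np.linspace(1.5,0.1,13),0.04,0.0]:
    h=bot.move_linear(grip(th,1),rate=60 if th>.15 else 30,force_limit=25)
    print(round(th,2),h,bot.get_ft_force().round(1),(bot.get_eef_pos()-grip(th,1)).round(1),round(bot.get_clock(),2))
    if h: break
s=snap('top','t2'); s2=snap('scene','s2')
```

```text
gap 23.285494213606253 [-5.5  0.9  2.9]
1.5 False [-4.8  1.7  1.9] [-1.4  0.9  0. ] 5.49
1.38 False [-4.8  1.5  2. ] [-1.4  1.  -0.1] 5.93
1.27 False [-4.2  1.9  1.2] [-1.3  0.9 -0.2] 6.38
1.15 False [-4.8  1.5  2.1] [-1.3  0.8 -0.2] 6.82
1.03 False [-5.7  1.9  1.8] [-1.3  0.6 -0.2] 7.26
0.92 False [-5.5  2.   2.1] [-1.2  0.3 -0.2] 7.7
0.8 False [-5.2  0.6  1.2] [-1.2  0.  -0.3] 8.14
0.68 False [-6.   0.8  1.8] [-1.1 -0.2 -0.4] 8.58
0.57 False [-6.1  0.6  1.6] [-1.1 -0.4 -0.5] 9.03
0.45 False [-5.7 -2.6  0.9] [-1.1 -0.5 -0.5] 9.47
0.33 False [-4.7 -0.8 -0.2] [-1.1 -0.6 -0.6] 9.91
0.22 False [-5.4 -1.9 -0.5] [-1.  -0.7 -0.6] 10.35
0.1 False [-5.5 -2.3  3.9] [-1.  -0.6 -0.1] 11.07
0.04 False [-5.5 -2.3  1.3] [-1.  -0.7 -0.3] 11.53
0.0 False [-5.8 -3.6  1.4] [-1.  -0.8 -0.3] 11.88
```

Now press gently until contact, release, and inspect.

Run:
```python
from h import *
p=grip(0,1)
h=bot.move_linear(p+[0,0,-8],rate=20,force_limit=10); print(h,bot.get_ft_force().round(1),(bot.get_eef_pos()-p).round(2),bot.get_clock())
bot.dwell(.1);bot.gripper_to(60); print(bot.get_ft_force().round(1))
bot.move_linear(p+[0,0,60],rate=150)
w=snap('wrist','w3'); print(bot.get_clock(),bot.get_ft_force().round(1))
s=snap('top','t3')
P,m=cloud(w);Q=(P[m]-W0)@RW
for nm,s_ in (('w',w),('t',s)):
    P,m=cloud(s_);Q=(P[m]-W0)@RW
    L=Q[(abs(Q[:,0])>30)&(abs(Q[:,0])<90)&(Q[:,1]>30)&(Q[:,1]<175)&(Q[:,2]>100)&(Q[:,2]<170)]
    F=Q[(abs(Q[:,0])>30)&(abs(Q[:,0])<90)&(Q[:,1]<-30)&(Q[:,1]>-175)&(Q[:,2]>100)&(Q[:,2]<170)]
    print(nm,len(L),np.polyfit(L[:,1]-100,L[:,2],1),len(F),np.polyfit(F[:,1]+100,F[:,2],1) if len(F)>9 else 0)
cv2.imwrite('pics/c3.png',np.vstack([cv2.resize(w['img'],(530,300)),cv2.resize(s['img'][145:265,165:325],(400,300),interpolation=2)[:, :].copy() if 0 else cv2.resize(s['img'][145:265,165:325],(530,300),interpolation=2)]))
```

```text
False [-5.6 -7.4  4.1] [-0.98 -2.26 -8.04] 12.525
[-0.1 -0.   0.2]
13.7167 [-0.4 -0.2 -0.2]
w 33888 [-2.69273996e-03  1.38621976e+02] 2467 [1.47402810e-03 1.38140977e+02]
t 554 [-6.28775785e-04  1.39114287e+02] 1639 [2.13218216e-03 1.38550388e+02]
```

View pics/c3.png

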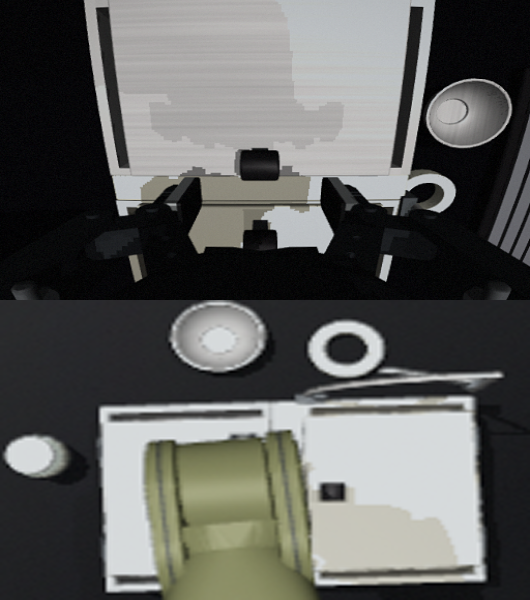

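Run:
```python
from h import *
p=grip(0,1)
bot.gripper_to(0)
h=bot.move_linear(p+[0,0,22],rate=60,force_limit=15); print(h,bot.get_ft_force().round(1),(bot.get_eef_pos()-p).round(2),bot.get_clock())
bot.move_linear(p+[0,-20,130],rate=200); print(bot.get_clock())
for x in(380,410,440):
  for z in(230,250):
    Z=np.array([1.,0,0]);X=np.array([0,0,1.]); R=np.c_[X,np.cross(Z,X),Z]
    q=bot.ik([x,-120,z],R);print(x,z,q)
    Z=np.array([np.cos(.35),0,-np.sin(.35)]);X=np.array([np.sin(.35),0,np.cos(.35)]); R=np.c_[X,np.cross(Z,X),Z]
    q=bot.ik([x,-120,z],R);print('  tilt',q)
```

```text
True [-1.7 -0.3  8.6] [-0.08 -0.04 31.52] 14.875
15.5333
380 230 None
  tilt None
380 250 None
  tilt None
410 230 None
  tilt None
410 250 None
  tilt None
440 230 None
  tilt None
440 250 None
  tilt None
```

Run:
```python
from h import *
for t in(20,35,50,65):
  t_=np.radians(t)
  for az in (0,-30):
   for x in(320,400,460):
    for z in(260,330,400):
     a=np.radians(az);u=np.array([np.cos(a),np.sin(a),0]);k=np.array([0,0,1.])
     Z=u*np.cos(t_)-k*np.sin(t_);X=u*np.sin(t_)+k*np.cos(t_)
     R=np.c_[X,np.cross(Z,X),Z]
     for g in(1,-1):
      R2=R*[g,g,1]
      q=bot.ik([x,-110,z],R2)
      if q is not None: 
        c=np.array([x,-110,z])+R2@[66.7,0,-124.1]; print(t,az,x,z,g,q.round(0),c.round(0))
```

```text
20 0 320 330 1 [-72. -34. -68.  16.  63. 134.] [ 226. -110.  435.]
20 0 320 330 -1 [-72. -34. -68.  16.  63. -46.] [ 181. -110.  310.]
20 0 320 400 1 [-72. -38. -57.  30.  63. 134.] [ 226. -110.  505.]
20 0 320 400 -1 [-72. -38. -57.  30.  63. -46.] [ 181. -110.  380.]
20 0 400 330 1 [-43. -27. -73. -19.  40. 162.] [ 306. -110.  435.]
20 0 400 330 -1 [-43. -27. -73. -19.  40. -18.] [ 261. -110.  310.]
20 0 400 400 1 [-43. -34. -63.  -2.  40. 162.] [ 306. -110.  505.]
20 0 400 400 -1 [-43. -34. -63.  -2.  40. -18.] [ 261. -110.  380.]
20 0 460 330 1 [-32. -19. -72. -30.  30. 168.] [ 366. -110.  435.]
20 0 460 330 -1 [-32. -19. -72. -30.  30. -12.] [ 321. -110.  310.]
20 0 460 400 1 [-32. -26. -62. -12.  30. 168.] [ 366. -110.  505.]
20 0 460 400 -1 [-32. -26. -62. -12.  30. -12.] [ 321. -110.  380.]
20 -30 320 330 1 [-157.  -34.  -72.  110.   49.   24.] [239. -63. 435.]
20 -30 320 330 -1 [ 23. -43. -72.   2. -49.  24.] [199. -40. 310.]
20 -30 320 400 1 [  23.  -46.  -62.   16.  -49. -156.] [239. -63. 505.]
20 -30 320 400 -1 [ 23. -46. -62.  16. -49.  24.] [199. -40. 380.]
20 -30 400 3
[... 7268 characters left out ...]
0 330 1 [  -9.  -14.  -31.   50.   -9. -161.] [ 407. -114.  471.]
65 -30 400 330 -1 [ -9. -14. -31.  50.  -9.  19.] [302. -54. 414.]
65 -30 400 400 1 [  -9.  -15.  -21.   60.   -9. -161.] [ 407. -114.  541.]
65 -30 400 400 -1 [ -9. -15. -21.  60.  -9.  19.] [302. -54. 484.]
65 -30 460 260 1 [  -8.   -6.  -36.   37.   -9. -159.] [ 467. -114.  401.]
65 -30 460 260 -1 [ -8.  -6. -36.  37.  -9.  21.] [362. -54. 344.]
65 -30 460 330 1 [  -8.   -8.  -27.   48.   -9. -159.] [ 467. -114.  471.]
65 -30 460 330 -1 [ -8.  -8. -27.  48.  -9.  21.] [362. -54. 414.]
65 -30 460 400 1 [  -8.   -9.  -17.   59.   -9. -159.] [ 467. -114.  541.]
65 -30 460 400 -1 [ -8.  -9. -17.  59.  -9.  21.] [362. -54. 484.]
```

Run:
```python
from h import *
t_=np.radians(35);Z=np.array([np.cos(t_),0,-np.sin(t_)]);X=np.array([np.sin(t_),0,np.cos(t_)])
bot.goto([400,-110,330],np.c_[X,np.cross(Z,X),Z])
w=snap('wrist','w4'); print(bot.get_clock())
tp=[toW([138,-185+r*np.cos(1.0),134+r*np.sin(1.0)]) for r in(0,190)]; print(proj(w,tp))
cv2.imwrite('pics/w4b.png',cv2.resize(w['img'],None,fx=1.56,fy=1.56,interpolation=2))
```

```text
16.6417
[[293.72965092 156.67099641]
 [220.94508831  59.39717874]]
```

View pics/w4b.png

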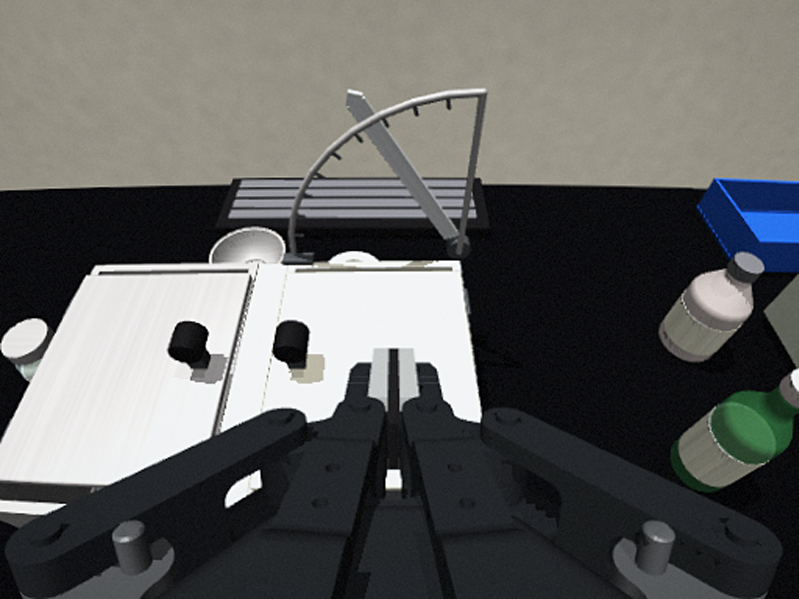

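Run:
```python
from h import *
w=dict(np.load('pics/w4.npz'))
o=w['img'][45:170,180:315]
cv2.imwrite('pics/w4c.png',cv2.resize(o,(135*5,125*5)[:2] if 0 else (640,592),interpolation=2))
```

```text
(no output)
```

View pics/w4c.png

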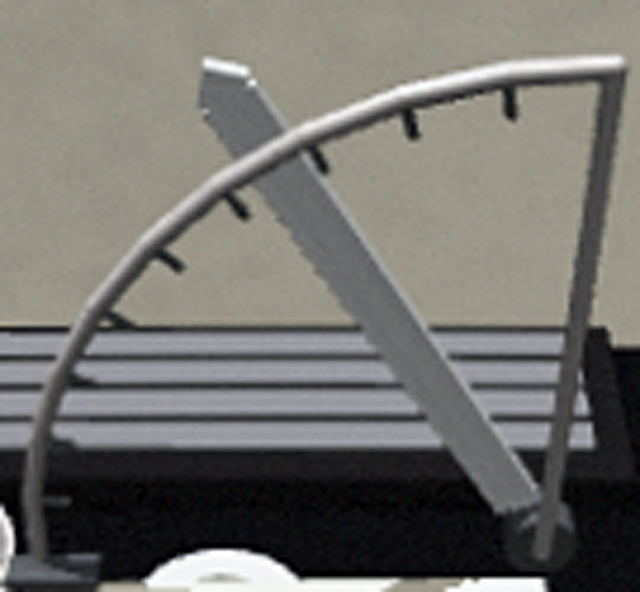

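Run:
```python
from h import *
w=dict(np.load('pics/w4.npz'))
n=RW[:,0]
def yz(uv,xp):
    X=onplane(w,np.array(uv,float)/(640/135)+[180,45]-0.4,n,n@W0+xp); Q=(X-W0)@RW; return Q[:,1:]-[-185,134]
lo=yz([[205,115],[495,513]],136);up=yz([[250,84],[535,492]],136);t=yz([[203,62]],136)
for nm,e in(('lo',lo),('up',up)):
    d=e[0]-e[1];th=np.arctan2(d[1],d[0]);print(nm,e.round(1).tolist(),th,'offset',(np.cross(d/np.linalg.norm(d),-e[1])).round(1))
print('tip',t,np.arctan2(t[:,1],t[:,0]),np.hypot(*t.T))
# arc & ticks in plane ~ arc
arc=yz([[620,65],[38,540],[545,555]],130);print('arc top,bottom,hub',arc.round(1).tolist())
# depth based
P,m=cloud(w);Q=(P-W0)@RW
sel=m&(Q[...,0]>130)&(Q[...,0]<146)
d=Q[...,1:]-[-185,134];r=np.hypot(d[...,0],d[...,1]);a=np.arctan2(d[...,1],d[...,0])
for r0,r1 in((25,60),(60,100),(100,150)):
    k=sel&(r>r0)&(r<r1)&(a>.4)&(a<1.25);A=a[k];print(r0,k.sum(),np.median(A),'signed dist med at .98',np.median(r[k]*np.sin(A-.98)),'x',np.median(Q[k][:,0]))
```

```text
lo [[101.1, 149.0], [16.5, 10.4]] 1.0227219072861486 offset 8.7
up [[89.3, 157.1], [4.3, 19.5]] 1.017120868781181 offset -6.6
tip [[100.59349767 162.92879028]] [1.01767525] [191.48065823]
arc top,bottom,hub [[-0.8, 164.9], [165.9, 5.9], [-0.8, -3.2]]
25 199 1.0074460777517904 signed dist med at .98 1.3284639543675858 x 135.90850599841855
60 260 1.015308665109938 signed dist med at .98 2.7993129004208503 x 135.54193143671827
100 429 1.0164468978490664 signed dist med at .98 4.667573874095974 x 135.25464280371676<stdin>:8: DeprecationWarning: Arrays of 2-dimensional vectors are deprecated. Use arrays of 3-dimensional vectors instead. (deprecated in NumPy 2.0)
```

Run:
```python
from h import *
R=Rt(YAW+np.pi); o=np.array([-1.,0,0]); p=grip(0,-1)+o
print(bot.ik(p,R))
bot.goto(p+[0,0,130],R); print(bot.get_clock())
bot.gripper_to(70)
print(bot.move_linear(p,rate=120,force_limit=8),bot.get_eef_pos()-p,bot.get_clock())
bot.gripper_to(20,45); print('gap',bot.get_finger_gap(),bot.get_ft_force().round(1))
for th in np.linspace(.1,1.018,9):
    h=bot.move_linear(grip(th,-1)+o,rate=60,force_limit=25)
    print(round(th,3),h,bot.get_ft_force().round(1),(bot.get_eef_pos()-grip(th,-1)-o).round(1),round(bot.get_clock(),2))
    if h: break
print('gap',bot.get_finger_gap())
w=snap('wrist','w5');s=snap('scene','s5');t=snap('top','t5')
for nm,s_ in (('w',w),('s',s),('t',t)):
    P,m=cloud(s_);Q=(P[m]-W0)@RW
    d=Q[:,1:]-[-185,134]; a=1.018
    u=d@[np.cos(a),np.sin(a)]; v=d@[-np.sin(a),np.cos(a)]
    for lo,hi in ((-95,-25),(25,95)):
        k=(Q[:,0]>lo)&(Q[:,0]<hi)&(u>25)&(u<160)&(abs(v-4)<9)
        if k.sum()>30: c=np.polyfit(u[k]-90,v[k],1); print(nm,lo,k.sum(),c.round(4),'theta',a+np.arctan(c[0]))
cv2.imwrite('pics/c5.png',np.vstack([cv2.resize(w['img'],(530,300)),cv2.resize(s['img'][70:270,150:340],(530,300),interpolation=2)]))
```

```text
[ -3.63774809  18.25471206 -15.86178994  55.883498     0.
 -94.38259322]
20.2917
False [ 0.62414185 -0.05298538  0.73890429] 22.1917
gap 23.44036602289984 [-0.7  0.4  3.1]
0.1 False [ 1.3  0.3 -3. ] [ 0.1 -0.1  0.1] 23.07
0.215 False [ 1.3 -0.3 -4.2] [ 0.1 -0.5  0.4] 23.5
0.33 False [ 3.4 -1.3 -4.3] [ 0.1 -0.5  0.4] 23.93
0.444 False [ 3.  -2.8 -6. ] [ 0.1 -0.2  0. ] 24.37
0.559 False [ 3.6 -1.7 -7.1] [ 0.1  0.1 -0.1] 24.8
0.674 False [ 4.3 -1.4 -7.1] [ 0.1  0.3 -0.1] 25.23
0.788 False [ 5.7  0.5 -6.2] [ 0.1  0.4 -0. ] 25.67
0.903 False [ 5.2  0.6 -6.2] [ 0.2  0.6 -0. ] 26.1
1.018 False [ 5.9  1.6 -3.8] [0.2 0.8 0. ] 26.53
gap 23.392979278568824
w -95 11749 [-0.0322  0.8693] theta 0.9857884193963075
w 25 11838 [-0.0326  0.7086] theta 0.985449422572846
s -95 717 [-0.0313 -1.3005] theta 0.9867498519640214
s 25 1128 [-0.0295 -1.6241] theta 0.9885165136380072
t -95 178 [-0.0251 -1.4958] theta 0.9929012135058086
t 25 295 [-0.0292 -1.4893] theta 0.9888461583611694
```

View pics/c5.png

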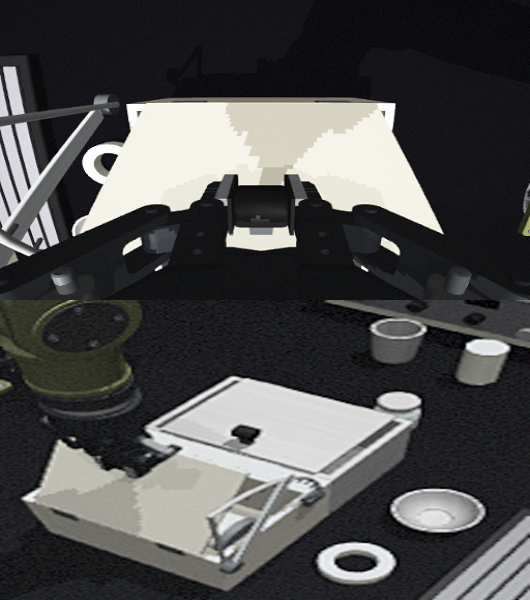

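```bash
cat > meas.py <<'E'
from h import *
def meas(w,a=1.018):
    P,m=cloud(w);Q=(P[m]-W0)@RW
    d=Q[:,1:]-[-185,134]; u=d@[np.cos(a),np.sin(a)]; v=d@[-np.sin(a),np.cos(a)]
    r=[]
    for lo,hi in ((-95,-25),(25,95)):
        k=(Q[:,0]>lo)&(Q[:,0]<hi)&(u>25)&(u<160)&(abs(v-4)<9)
        if k.sum()>30: r.append(a+np.arctan(np.polyfit(u[k],v[k],1)[0]))
    k=(Q[:,0]>133)&(Q[:,0]<143)&(u>30)&(u<185)&(abs(v)<12)
    i=None
    if k.sum()>30:
        b=[(x+5,(v[k&(u>=x)&(u<x+10)].min()+v[k&(u>=x)&(u<x+10)].max())/2) for x in range(30,180,10) if (k&(u>=x)&(u<x+10)).sum()>6]
        b=np.array(b); i=(k.sum(),a+np.arctan(np.polyfit(u[k],v[k],1)[0]),np.round(b,1).tolist())
    return r,i
E
python3 - <<'E'
from meas import *
for f in('w5','s5','t5','s0','w4'): print(f,meas(dict(np.load(f'pics/{f}.npz'))))
o=np.array([-1.,0,0])
bot.move_linear(grip(1.05,-1)+o,rate=20,force_limit=25); bot.dwell(.3)
w=snap('wrist','w6');s=snap('scene','s6'); print(bot.get_clock(),bot.get_ft_force().round(1),bot.get_finger_gap())
print(meas(w)[0],meas(s)[0])
E
```

```text
w5 ([np.float64(0.9857884193963075), np.float64(0.985449422572846)], (np.int64(3597), np.float64(1.0012925213344868), [[35.0, -0.0], [45.0, -0.3], [55.0, 0.1], [65.0, 0.2], [75.0, -0.1], [85.0, -0.2], [95.0, -0.1], [105.0, -0.8], [115.0, -0.0], [125.0, 0.1], [135.0, -0.1], [145.0, -0.0], [155.0, 0.4], [165.0, -1.4], [175.0, -3.7]]))
s5 ([np.float64(0.9867498519640214), np.float64(0.9885165136380071)], (np.int64(202), np.float64(1.0185062696555252), [[35.0, -0.8], [45.0, -2.1], [55.0, -1.4], [65.0, -1.6], [75.0, -2.9], [85.0, -1.5], [95.0, -1.0], [105.0, -1.4], [115.0, -1.9], [125.0, -1.4], [135.0, -1.8], [145.0, -0.8], [155.0, -2.2], [165.0, -1.2], [175.0, -0.6]]))
t5 ([np.float64(0.9929012135058086), np.float64(0.9888461583611693)], (np.int64(38), np.float64(1.0277012764850764), []))
s0 ([], (np.int64(199), np.float64(1.0219081069009182), [[35.0, -1.2], [45.0, -1.3], [55.0, -1.6], [65.0, -1.7], [75.0, -1.1], [85.0, -0.9], [95.0, -0.9], [105.0, -0.8], [115.0, -3.1], [125.0, -1.0], [135.0, -2.1], [145.0, -0.8], [155.0, -1.8], [165.0, -0.8], [175.0, -0.8]]))
w4 ([], (np.int64(1161), np.float64(1.0221841860808067), [[35.0, -0.3], [45.0, -0.5], [55.0, -0.5], [65.0, -0.4], [75.0, -0.5], [85.0, -0.5], [95.0, -0.7], [105.0, -0.8], [115.0, -0.6], [125.0, -0.7], [135.0, -0.5], [145.0, -0.6], [155.0, -0.4], [165.0, -0.1], [175.0, 0.0]]))
27.475 [ 5.3  2.5 -5.6] 23.424621291224128
[np.float64(1.012624528160498), np.float64(1.0124149981079213)] [np.float64(1.0155794839709051), np.float64(1.014713056079298)]
```

Run:
```python
from meas import *
o=np.array([-1.,0,0])
bot.move_linear(grip(1.056,-1)+o,rate=15,force_limit=25); bot.dwell(.6)
w=snap('wrist','w7');s=snap('scene','s7'); print(bot.get_clock(),bot.get_ft_force().round(1),bot.get_finger_gap(),abs(bot.get_joint_vel()).max())
print(meas(w)[0],meas(s)[0],meas(s)[1][1])
P,m=cloud(s);Q=(P[m]-W0)@RW
L=Q[(abs(Q[:,0])>30)&(abs(Q[:,0])<90)&(Q[:,1]>30)&(Q[:,1]<175)&(Q[:,2]>100)&(Q[:,2]<170)]
print('lid',np.polyfit(L[:,1]-100,L[:,2],1))
a=dict(np.load('pics/s0.npz'))
cv2.imwrite('pics/fin.png',np.hstack([a['img'],s['img']])[:, :] if 0 else cv2.resize(np.hstack([a['img'],s['img']]),(798,300)))
```

```text
28.425 [ 5.6  2.6 -5.2] 23.187319178776278 0.11681502370771592
[np.float64(1.0171481393218471), np.float64(1.0168257190162746)] [np.float64(1.0174042919678334), np.float64(1.0184546418439306)] 1.0185812491844217
lid [1.27606646e-03 1.37891064e+02]
```

View pics/fin.png

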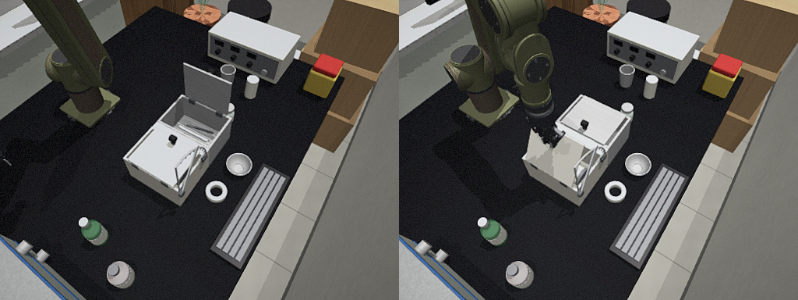

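The final picture shows the lid closed and the flap held in line with the index arm. The other objects stand where they did at the start.

```bash
python3 -c "
from rig import bot
bot.job_done(); print(bot.get_clock())"
```

```text
the job is handed in; nothing more can be done
the job is handed in; nothing more can be done
```

The lid is closed, the flap is held in line with the index arm, and I handed the job in at about 28.5 s of the 48 s allowed.

- **Lid:** I led it down by its grip. When I then pressed down about 8 mm further, the pads seem to have slid on the disc and the force limit did not trip. So I also pressed on the grip from above with closed fingers. They met the disc at the closed-lid height (about 181 mm), and depth readings showed the plate level to about 0.003 rad, roughly the spread I also read on the shut flap.
- **Flap:** I took it by its grip only after the lid was shut. It first stopped at about 0.986 rad, so I corrected it twice. It last read 1.017 rad in the wrist view and 1.017–1.018 in the scene view.
- **Index arm:** My readings gave about 1.017–1.022 rad before and after. One wrist depth fit gave 1.001, but the arc was partly in the way and I did not use it.
- **Holding:** At hand-in the fingers were closed on the disc (23 mm gap) and the arm was still.
- **Other objects:** Comparing the first and last pictures by eye, nothing else on the counter had moved.

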